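Inspect the seal of the spent drying tube under the bench magnifier

TASK

The pink drying tube in the gas purifier was spent too soon, so its seal must be inspected. First use the red ball to swing the bench magnifier until its lens stands over the centre of the white tile and tip it until the lens is level; then let go of it, draw the pink tube up out of its socket, lean it over to about 45 degrees and hold it up with the sealing rings on its foot below the middle of the lens, about 10 cm beneath it, without knocking it against the magnifier or disturbing the blue tubes and the other things. Finish while still holding the tube there, still and clear of everything else.

Things in the scene. Friction and masses are not known exactly. Their poses are not given: they have to be found in the camera images.
- magnifier: bench magnifier, fixed to the bench: grey round foot of 150 mm diameter, steel column of 20 mm diameter, at its top an arm that swivels about the column and carries a ring lens that tilts. Origin: centre of the foot's underside, on the column's axis. Swivel axis: the column, vertical. The arm leaves the column 270 mm above the bench; at work it points towards the robot
- lens (a point): centre of the clear lens (87 mm across, in a white ring of 104 mm outer diameter, 16 mm thick). When level the lens lies 270 mm above the bench and 180 mm from the column's axis; the tilt hinge (horizontal, square to the arm) lies between, 115 mm from the column's axis, 270 mm above the bench and 65 mm from the lens centre. z: the lens axis, up when level; -y: from the hinge towards the red ball
- ball (a point): centre of the red ball grip, 24 mm in diameter, on a thin stem (8 mm) on the ring's free side, opposite the column: 85 mm from the lens centre and 150 mm from the tilt hinge, in the lens plane. It can be pinched from above across the stem and turns freely between fingers. About 2 to 4 N at the ball moves the stiff joints; they stay where they are left
- swivel (a joint): swivel of the arm about the column, rad; 0: the arm points along the magnifier's own -y; grows counter-clockwise seen from above. Range -0.9 to 0.7
- tilt (a joint): tilt of the lens, rad; 0: level; grows as the red ball's side goes down. Range -0.5 to 0.9. It starts with the ball side hanging down
- tile: white ceramic inspection tile, 110 x 110 x 6 mm, fixed to the bench 180 mm (give or take 5) from the column's axis. Origin: centre of its underside
- purifier: white gas purifier, fixed to the bench: box of 120 (its x) x 300 (its y) x 60 mm (z) with three sockets in its top in a row along its y, 85 mm apart, the middle one at its centre; each holds a drying tube upright. Socket holes 27 mm wide, 26 mm deep. Origin: centre of the underside; knobs on its -x face
- pink_tube_centre (a point): half-way up the drying tube with pink filling: 78 mm from the foot's end and from the cap's top. Tube 156 mm long, about 0.16 kg, loose push fit; stands upright at the start. z: along it, foot to cap. It can be taken from above, across the row of tubes, with the pads just under its cap, 35 to 40 mm below the top
- pink_tube_seal (a point): middle of the sealing rings on the pink tube's foot, on its axis, 11 mm from the foot's end, 67 mm below pink_tube_centre when upright. z: along the tube, towards the cap
- pink_tube: the same pink tube; origin at the foot's end, z to the cap. From the foot: spigot 24 mm diameter, 22 mm high, with two black sealing rings; white flange 40 mm diameter, 12 mm high, resting on the purifier's top; clear tube 36 mm diameter, 94 mm high; white cap 40 mm diameter, 28 mm high
- blue_tube_a: drying tube with blue filling, same sizes, stays in its socket; origin at the foot's end
- blue_tube_b: second drying tube with blue filling, same sizes, stays in its socket; origin at the foot's end
- vial_rack: dark-blue rack of amber sample vials, 90 x 130 mm, 42 mm high; origin: centre of the underside. Leave alone
- wash_bottle: white closed bottle with a blue cap, 64 mm diameter, 170 mm high; origin: centre of the underside. Leave alone
- septa_jar: amber closed jar, 60 mm diameter, 70 mm high; origin: centre of the underside. Leave alone
- spanner: steel spanner, 150 mm long, lying flat; origin: under its middle. Leave alone
- mouse: light-grey computer mouse, 105 x 60 x 25 mm; origin: centre of the underside. Leave alone
Mind the look-alikes: they are no part of the job. What is shaped like the pink_tube but orange or yellow is not meant.

How it is judged (in metres and radians):
On the way, in this order (a step that is already met when the one before it is completed fails the run):
1. the lens stands over the centre of the white tile, within 25 mm, and level, within 0.12 rad (horizontal distance between lens and tile below 0.025 m and value of joint tilt between -0.12 and 0.12 rad), for 0.3 s.
2. the pink tube is drawn out of its socket and held by the fingers (z of pink_tube_seal in the frame of purifier above 0.085 m and contact force between the fingers and pink_tube above 1 N), for 0.2 s.
At the end, for the whole second after the job is handed in: Lens over the tile's centre within 25 mm, level within 0.12 rad, untouched. Pink tube gripped and at rest, leaning 0.58 to 1.0 rad from upright, its seal within 30 mm of the lens's centre line, 60 to 145 mm below it, over 100 mm above the bench, touching only the fingers. Blue tubes in place (all of step 1 and angle between pink_tube's own z axis and vertical between 0.58 and 1 rad and horizontal distance between pink_tube_seal and lens below 0.03 m and z of pink_tube_seal in the frame of lens between -0.145 and -0.06 m and height (world z) of pink_tube_seal above 0.1 m and contact force between the fingers and pink_tube above 1 N and contact force between each of pink_tube, the arm, the fingers and magnifier below 0.05 N and contact force between pink_tube and tile below 0.05 N and linear speed of pink_tube below 0.03 m/s and angular speed of pink_tube below 0.15 rad/s and distance of each of blue_tube_a, blue_tube_b from where it was at the start of the episode below 0.01 m); the arm keeps its last pose, push and grip.
It fails at once if the pink tube knocks the magnifier (more than 3 N) (contact force between pink_tube and magnifier above 3 N).
It fails at once if a blue tube is moved more than 15 mm (distance of any of blue_tube_a, blue_tube_b from where it was at the start of the episode above 0.015 m).
It fails at once if a bystander is moved more than 25 mm (distance of any of vial_rack, wash_bottle, septa_jar, spanner, mouse from where it was at the start of the episode above 0.025 m).
It also fails if it takes over 64 s, if anything falls off the work surface, if the arm or the gripper's body presses on something with over 40 N, if the wrist force passes 120 N, or if a joint passes its speed limit or range.

ROBOT

A 6-joint arm with a two-finger parallel gripper is mounted at the origin on the work surface. World frame = base frame: x ahead of the robot, y to its left, z up, the work surface at z = 0. Lengths are in mm, angles in rad, forces in N, time in s.
With the tool pointing down it reaches from about 350 to 775 mm from the base axis. Payload 7.3 kg.
Tool frame: the origin (TCP) lies between the finger pads; the fingertips stand bot.tips_ahead ahead of it and the grasp point (between the pads) lies 6 mm ahead of it (bot.tips_ahead is the distance from the TCP to the fingertips, in mm); z points along the fingers, y is the line along which they close (so a half turn about z gives the same grasp; the last joint's range is limited). The gripper opens to 92 mm and grips with 3 to 60 N. Pads are 19 mm wide; open, the fingers measure 130 mm over their backs; the gripper's body (75 mm by 190 mm) begins 47 mm behind the grasp point.
Start: joints at [-1.402, 0.342, 1.524, -0, 1.275, -0.146], TCP at [162.576, -499.211, 251.741] pointing down, gripper open.
Joint ranges: [-2.53, 2.53], [-0.77, 2.02], [0.04, 2.7], [-1, 4.14], [0.28, 2.66], [-3.11, 3.11]. Speed limits (rad/s): [2.57, 2.57, 3.14, 3.14, 3.14, 3.14].

INTERFACE

Orientations are given as [roll, pitch, yaw] about the fixed x, y, z axes, in that order (R = Rz(yaw) Ry(pitch) Rx(roll)).
In Python, from plant import bot gives the robot as it stands. The module is installed in compiled form; this text tells all that it offers.
- The arm moves only by the tool step_arm, never from a script. Its argument "targets" is one flat list of numbers, 7 for each row, row after row: the opening, from 0 (shut) to 1 (fully open), then the shift along the tool's x, y, z each as a share of 100 mm, from -1 to 1, then the turn, a rotation vector about the tool's x, y, z each as a share of pi/4 rad, from -1 to 1. A call has 1 to 20 rows; each row is the pose to reach, as a shift and turn from the pose commanded when the call began, along the tool's axes at that moment; what a row does not reach only later rows make up. A row lasts 1/8 s, in which the tool goes at most 62.5 mm and 10.7 degrees, less where a joint would pass 70% of its speed; a pose out of reach is approached as far as the arm can. A call with a number of a shift or a turn outside -1 to 1 is refused whole. A call with a gripper value outside its range is refused whole. The fingers move at their own pace and stop on an object; the grip force is fixed at half the most. Time passes only in rows, so rows that repeat a pose let the fingers close. It gives the time, the measured TCP pose, the force, the opening and the grip force at its end, in the units of the state.
- bot.get_obs(): the state, without advancing time (a new reading comes with each control period).
- bot.capture(name): name is "scene" or "top"; returns (picture, depth): 420x560x3 uint8, blue, green, red; 420x560 float32, mm along the optical axis (not along the pixel's ray), 0 where there is no reading.
- bot.camera_info(name): a dict with "fx", "fy", "cx", "cy" (pixels), "camera_from_world" (4x4, takes a point from world to camera coordinates). Camera axes: x right, y down, z forward; pixel columns grow to the right and rows downward; lengths in mm; the calibration is good to about 2 mm. A picture is of the moment at which its call begins. camera_info takes no time and is no camera call.
- bot.close_job(): hands the job in; it is judged then, once.
The state is a dict: "time": time; "joint_positions": joint angles; "dq": joint speeds; "tau": joint torques, N m; "tool_pos": TCP position; "tcp_rot": TCP orientation; "contact_force": force on the tool from outside, world axes, zero at the start; "moment": the same for the moment, N m; "grip_width": finger opening in mm; "finger_force": force on a finger pad.
Only numpy, scipy, OpenCV 4.12 (cv2) and the standard library are available. Lean on these libraries where they do the work, as an engineer would, in place of code of your own. Each camera call takes 0.05 s, during which the arm holds its last target. There are 200 camera calls.

## Working session

There is one attempt and no reset: what is moved stays moved. The work goes in short steps, Python scripts to look and compute and a tool call to move; the robot and the scene stay as the last step left them, time stands still between calls to the robot, and variables do not carry over. Pictures are saved under pics/ and viewed, at most 10 in all, crops included, and the job is handed in when it is done.

Besides the shell and the picture viewer there is one more tool, called after "Call:" as name(argument=value, ...) on one line, values as JSON. step_arm: Moves the arm, as the interface text tells. Shift numbers are shares of 100 mm and turn numbers shares of pi/4 rad, none past 1 either way. Its arguments: {"type":"object","properties":{"targets":{"type":"array"}},"required":["targets"]}

```bash
mkdir -p pics; cat > h.py <<'E'
import numpy as np, cv2
from plant import bot
from scipy.spatial.transform import Rotation as R
def cap(n,f):
    im,d=bot.capture(n); cv2.imwrite('pics/'+f+'.png',im); np.savez('pics/'+f+'.npz',im=im,d=d); return im,d
def world(n,d):
    c=bot.camera_info(n); v,u=np.mgrid[:d.shape[0],:d.shape[1]]
    p=np.stack([(u-c['cx'])/c['fx']*d,(v-c['cy'])/c['fy']*d,d],-1)
    T=np.linalg.inv(np.array(c['camera_from_world'])); return p@T[:3,:3].T+T[:3,3]
E
python3 - <<'E'
from h import *
for n in('scene','top'):
    cap(n,n+'0'); c=bot.camera_info(n); print(n,np.linalg.inv(c['camera_from_world']).round(2),c['fx'])
print(bot.get_obs(),bot.tips_ahead)
E
```

```text
scene [[ 5.50000e-01  7.00000e-01 -4.50000e-01  1.16970e+03]
 [ 8.30000e-01 -4.70000e-01  2.90000e-01 -4.15250e+02]
 [-1.00000e-02 -5.40000e-01 -8.40000e-01  1.33072e+03]
 [ 0.00000e+00  0.00000e+00  0.00000e+00  1.00000e+00]] 417.30472462025966
top [[ 2.00000e-02 -9.90000e-01  1.50000e-01  3.86150e+02]
 [-1.00000e+00 -2.00000e-02  1.00000e-02 -2.03900e+01]
 [-1.00000e-02 -1.50000e-01 -9.90000e-01  1.36113e+03]
 [ 0.00000e+00  0.00000e+00  0.00000e+00  1.00000e+00]] 452.5825443207121
{'time': 0.1, 'joint_positions': array([-1.40198932e+00,  3.42653847e-01,  1.52492384e+00,  2.53529137e-06,
        1.27541075e+00, -1.46019825e-01]), 'dq': array([-0.00133652, -0.00171007, -0.0027951 ,  0.00066036, -0.00159901,
        0.00095745]), 'tau': array([ 1.90000217e-03, -4.32001126e+01, -2.44694299e+01,  7.19470927e-02,
        5.25802025e-02, -4.29523050e-05]), 'tool_pos': array([ 162.52255601, -498.86026726,  251.11320797]), 'tcp_rot': array([-3.14021208e+00, -2.05486064e-04,  3.14825948e-01]), 'contact_force': array([-0.96464542,  0.11119755,  0.0416211 ]), 'moment': array([ 0.04393281, -0.00072951, -0.00526929]), 'finger_force': 0.0, 'grip_width': 91.81787179749885} 25.0
```

View pics/scene0.png

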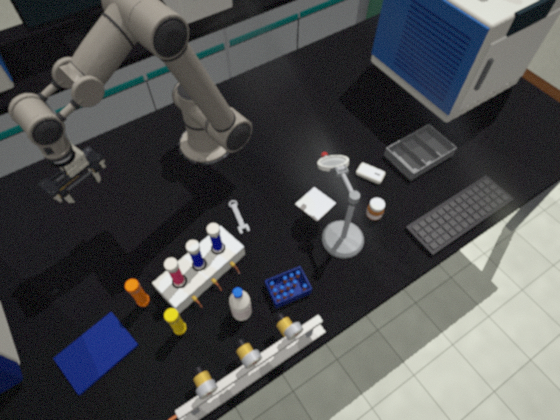

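View pics/top0.png

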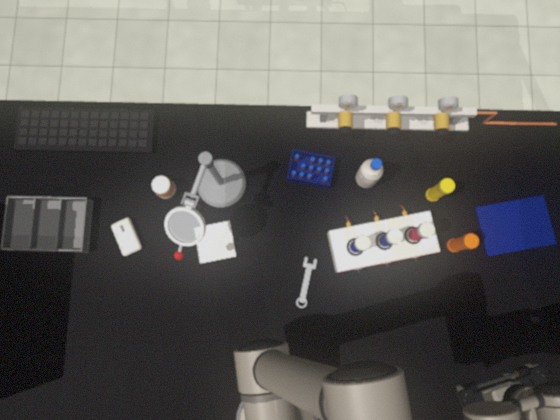

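The scene picture shows the pink tube at (175,272), with blue tubes at (196,255) and (215,238). The look-alikes are orange at (137,292) and yellow at (175,322). In the top view, pink is at (420,232), orange at (463,243) and yellow at (441,190). The red ball is at (179,255), the tile at (216,242) and the magnifier foot at (222,183). I choose the pink tube in the purifier's end socket.

```bash
cat > m.py <<'E'
from h import *
from scipy import ndimage as N
def load(f): z=np.load('pics/'+f+'.npz'); return z['im'],z['d']
def masks(im):
    h=cv2.cvtColor(im,cv2.COLOR_BGR2HSV); H,S,V=[h[...,i].astype(int) for i in range(3)]
    return H,S,V
if __name__=='__main__':
    for n in('top','scene'):
        im,d=load(n+'0'); W=world(n,d); H,S,V=masks(im); z=W[...,2]
        def rep(name,m,k=2):
            l,c=N.label(m&(d>0))
            for i in sorted(range(1,c+1),key=lambda i:-(l==i).sum())[:k]:
                q=l==i; v,u=np.nonzero(q); p=W[q]
                print(n,name,q.sum(),'px',u.mean().round(),v.mean().round(),'med',np.median(p,0).round(),'mid',((p.min(0)+p.max(0))/2).round(),'zmax',p[:,2].max().round())
                if name in('tile','purif'): r=cv2.minAreaRect(p[:,:2].astype(np.float32)); print('   rect',r)
        rep('red',((H<6)|(H>174))&(S>150)&(V>90),3)
        rep('pink',((H>160)&(H<179))&(S>80)&(V>50),2)
        rep('tile',(S<50)&(V>150)&(abs(z-6)<6)&(W[...,0]<700)&(W[...,0]>200)&(W[...,1]>-100)&(W[...,1]<350),1)
        rep('purif',(S<60)&(V>120)&(abs(z-60)<7)&(W[...,0]<600)&(W[...,1]<-50),1)
        rep('caps',(S<70)&(V>110)&(abs(z-190)<12)&(W[...,0]<620)&(W[...,1]<-50),4)
        rep('foot',(S<60)&(z>4)&(z<30)&(W[...,0]>450)&(W[...,0]<680)&(W[...,1]>0)&(W[...,1]<250),3)
        rep('high',(z>200)&(W[...,0]>350)&(W[...,1]>0)&(W[...,0]<750)&(W[...,1]<350),2)
        rep('orange',(H>5)&(H<16)&(S>180)&(V>120),2)
E
python3 m.py
python3 - <<'E'
from m import *
a,_=load('scene0');b,_=load('top0')
c=cv2.resize(a[130:260,280:400],(480,520),interpolation=cv2.INTER_CUBIC)
e=cv2.resize(a[220:340,120:250],(320,300));
f=cv2.resize(b[140:270,130:250],(320,220*320//203))[:220]
o=np.zeros((520,800,3),np.uint8);o[:,:480]=c;o[:300,480:]=e;o[300:520,480:]=cv2.resize(b[200:280,340:490],(320,220))
cv2.imwrite('pics/crop.png',o)
E
```

```text
top red 43 px 177.0 255.0 med [457. 260. 205.] mid [460. 285. 104.] zmax 209.0
top pink 79 px 414.0 234.0 med [ 531. -366.  126.] mid [ 536. -371.  124.] zmax 156.0
top pink 2 px 317.0 172.0 med [ 730. -106.   24.] mid [ 730. -106.   24.] zmax 28.0
top tile 1131 px 216.0 243.0 med [505. 193.   7.] mid [511. 193.   6.] zmax 12.0
   rect ((512.6409912109375, 199.13450622558594), (112.7058334350586, 111.84795379638672), 12.809907913208008)
top purif 3181 px 381.0 243.0 med [ 508. -283.   61.] mid [ 515. -298.   60.] zmax 67.0
   rect ((519.3201293945312, -299.22906494140625), (121.37477111816406, 301.0631408691406), 12.491205215454102)
top caps 207 px 426.0 230.0 med [ 537. -379.  194.] mid [ 537. -381.  189.] zmax 200.0
top caps 203 px 394.0 236.0 med [ 519. -296.  195.] mid [ 519. -298.  190.] zmax 202.0
top caps 202 px 363.0 243.0 med [ 500. -215.  195.] mid [ 501. -215.  190.] zmax 202.0
top foot 1015 px 217.0 243.0 med [505. 190.   7.] mid [514. 190.  10.] zmax 16.0
top foot 770 px 221.0 195.0 med [652. 182.  23.] mid [647. 181.  17.] zmax 30.0
top foot 6 px 236.0 211.0 med [606. 1
[... 1098 characters left out ...]
.] zmax 200.0
scene caps 142 px 193.0 247.0 med [ 524. -297.  193.] mid [ 520. -296.  190.] zmax 201.0
scene caps 132 px 213.0 230.0 med [ 506. -214.  193.] mid [ 501. -213.  188.] zmax 199.0
scene foot 490 px 314.0 205.0 med [513. 192.   7.] mid [516. 192.  11.] zmax 18.0
scene foot 334 px 332.0 232.0 med [652. 170.  23.] mid [646. 176.  17.] zmax 29.0
scene foot 20 px 351.0 226.0 med [673. 242.  22.] mid [671. 236.  24.] zmax 30.0
scene high 796 px 340.0 175.0 med [577. 209. 261.] mid [580. 231. 244.] zmax 288.0
scene orange 174 px 141.0 298.0 med [ 531. -505.   76.] mid [ 512. -506.   69.] zmax 140.0
scene orange 27 px 135.0 289.0 med [ 533. -505.  151.] mid [ 525. -506.  149.] zmax 158.0
```

View pics/crop.png

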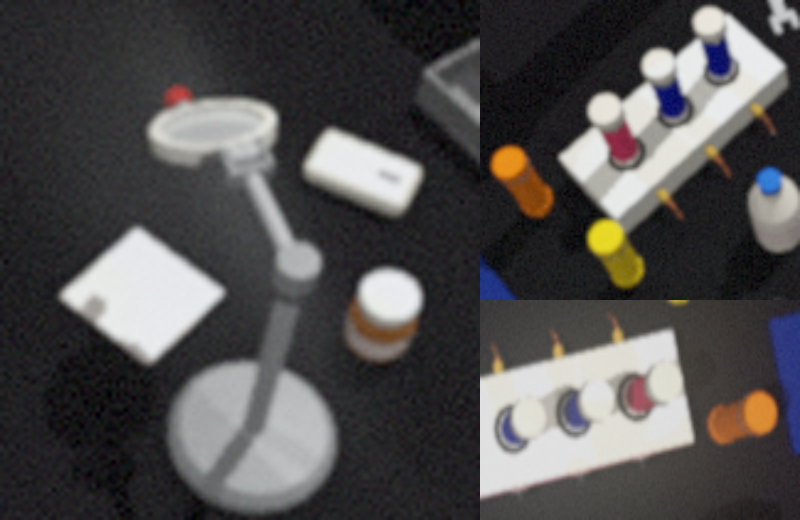

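The crop confirms the pink tube in the end socket: pink filling and white cap, with orange and yellow standing outside the box. The lens hangs with the red ball down, on the robot's side. Next I refine the column axis and ball centre, then work out the moves.

```bash
cat > g.py <<'E'
from m import *
def mag(n,im,d):
    """column axis (foot circle), ball ray point, arm-knob centre, ring plane"""
    W=world(n,d); H,S,V=masks(im); z=W[...,2]; X=W[...,0]; Y=W[...,1]
    box=(X>580)&(X<790)&(Y>60)&(Y<300)&(d>0)
    q=box&(S<60)&(z>16)&(z<32); p=W[q][:,:2].astype(np.float32)
    print(n,'foot circ',cv2.minEnclosingCircle(p),np.median(W[q][:,2]))
    k=(z>240)&(X>640)&(X<740)&(Y>100)&(Y<260); p=W[k]; print(n,'knob mid',((p.min(0)+p.max(0))/2).round(),np.median(p,0).round(),len(p))
    r=((H<6)|(H>174))&(S>120)&(V>70)&(z>150)&(X>350)&(X<520)&(Y>150)&(Y<320)
    v,u=np.nonzero(r); c=bot.camera_info(n); T=np.linalg.inv(c['camera_from_world'])
    ray=T[:3,:3]@np.array([(u.mean()-c['cx'])/c['fx'],(v.mean()-c['cy'])/c['fy'],1]); print(n,'ball px',u.mean(),v.mean(),len(u),'surf',np.median(W[r],0).round())
    # ring + lens plane
    L=(z>180)&(z<310)&(X>430)&(X<580)&(Y>130)&(Y<310)&(S<60)&(V>90); p=W[L]
    A=np.c_[p[:,:2],np.ones(len(p))]; w=np.ones(len(p),bool)
    for _ in range(8): s=np.linalg.lstsq(A[w],p[w,2],rcond=None)[0]; e=abs(A@s-p[:,2]); w=e<6
    print(n,'ring slope',s.round(3),'tilt',np.hypot(*s[:2]).round(3),'circ',cv2.minEnclosingCircle(p[w][:,:2].astype(np.float32)),w.sum(),len(p),np.median(p[w],0).round())
    return T[:3,3],ray/np.linalg.norm(ray)
def run(sfx):
    R_=[mag(n,*load(n+sfx)) for n in('top','scene')]
    A=sum(np.eye(3)-np.outer(r,r) for o,r in R_); b=sum((np.eye(3)-np.outer(r,r))@o for o,r in R_)
    x=np.linalg.solve(A,b); print('ball',x.round(1)); return x
if __name__=='__main__':
    import sys; run(sys.argv[1])
E
python3 g.py 0
```

```text
top foot circ ((690.5125122070312, 184.51365661621094), 73.9004135131836) 24.301972195704593
top knob mid [674. 188. 268.] [681. 188. 282.] 270
top ball px 178.41509433962264 255.47169811320754 53 surf [457. 257. 204.]
top ring slope [  0.581  -0.185 -20.996] tilt 0.61 circ ((523.5745239257812, 230.26022338867188), 63.20817565917969) 1156 1369 [528. 235. 242.]
scene foot circ ((692.7125854492188, 187.66415405273438), 73.34120178222656) 22.901068682845562
scene knob mid [675. 190. 265.] [691. 187. 278.] 187
scene ball px 324.06666666666666 153.53333333333333 15 surf [456. 260. 204.]
scene ring slope [  0.594  -0.177 -28.617] tilt 0.619 circ ((521.855224609375, 234.3323974609375), 65.08814239501953) 338 381 [527. 240. 241.]
ball [456.5 258.2 204.1]
```

Call:
step_arm(targets=[1,1,-1,-0.8,0,0,0.786,1,1,-1,-0.8,0,0,0.786,1,1,-1,-0.8,0,0,0.786,1,1,-1,-0.8,0,0,0.786,1,1,-1,-0.8,0,0,0.786])

```text
time: 0.72
tool_pos: [226.8, -372.8, 331.8]
tcp_rot: [3.141, -0.0, -0.301]
contact_force: [-0.8, -0.8, 0.1]
grip_width: 91.8
finger_force: 0.0
```

Call:
step_arm(targets=[1,0.8,-1,0,0,0,0,1,0.8,-1,0,0,0,0,1,0.8,-1,0,0,0,0])

```text
time: 1.1
tool_pos: [335.1, -299.5, 331.0]
tcp_rot: [-3.14, 0.001, -0.296]
contact_force: [-0.1, -0.2, 0.4]
grip_width: 91.7
finger_force: 0.0
```

Call:
step_arm(targets=[1,0,-1,0,0,0,0,1,0,-1,0,0,0,0])

```text
time: 1.35
tool_pos: [362.3, -205.1, 331.1]
tcp_rot: [-3.141, 0.002, -0.302]
contact_force: [0.1, 0.5, 0.2]
grip_width: 92.0
finger_force: 0.0
```

Call:
step_arm(targets=[1,0,-1,0,0,0,0,1,0,-1,0,0,0,0])

```text
time: 1.6
tool_pos: [392.3, -109.6, 331.3]
tcp_rot: [3.142, 0.001, -0.302]
contact_force: [-0.4, 0.2, -0.4]
grip_width: 91.7
finger_force: 0.0
```

Call:
step_arm(targets=[1,-0.12,-0.925,0,0,0,0,1,-0.12,-0.925,0,0,0,0])

```text
time: 1.85
tool_pos: [408.4, -17.5, 331.3]
tcp_rot: [3.141, 0.001, -0.301]
contact_force: [-0.3, -1.0, -0.3]
grip_width: 91.7
finger_force: 0.0
```

Call:
step_arm(targets=[1,-0.12,-0.925,0,0,0,0,1,-0.12,-0.925,0,0,0,0])

```text
time: 2.1
tool_pos: [424.8, 74.3, 331.2]
tcp_rot: [3.141, 0.001, -0.301]
contact_force: [0.6, -0.5, 0.2]
grip_width: 91.6
finger_force: 0.0
```

Call:
step_arm(targets=[1,-0.12,-0.925,0,0,0,0,1,-0.12,-0.925,0,0,0,0])

```text
time: 2.35
tool_pos: [441.2, 166.2, 331.0]
tcp_rot: [3.141, 0.001, -0.301]
contact_force: [-0.1, -0.6, 0.1]
grip_width: 91.8
finger_force: 0.0
```

Call:
step_arm(targets=[1,-0.12,-0.925,0,0,0,0,1,-0.12,-0.925,0,0,0,0,1,-0.12,-0.925,0,0,0,0])

```text
time: 2.72
tool_pos: [457.3, 257.4, 330.4]
tcp_rot: [3.14, 0.002, -0.3]
contact_force: [0.9, 0.1, 0.2]
grip_width: 91.7
finger_force: 0.0
```

```bash
python3 - <<'E'
from h import *
a,_=cap('scene','scene1');b,_=cap('top','top1')
o=bot.get_obs(); print(o['tool_pos'],o['tcp_rot'],o['joint_positions'])
cv2.imwrite('pics/c1.png',np.hstack([cv2.resize(a[110:260,270:400],(390,450)),cv2.resize(b[150:300,120:250],(390,450))]))
E
```

```text
[457.10871424 255.7203658  330.96509923] [ 3.13992907e+00  8.70773594e-04 -3.02629884e-01] [ 3.64103048e-01  2.91629423e-01  1.37787108e+00 -7.72447883e-04
  1.47380527e+00  2.23760400e+00]
```

View pics/c1.png

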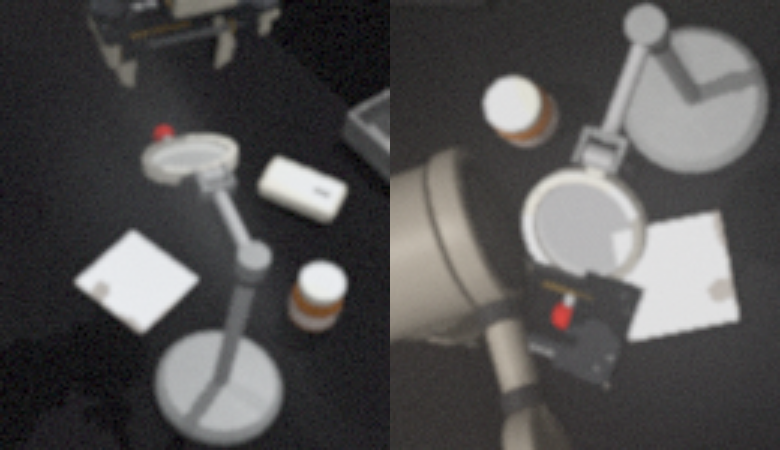

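The crop shows the open fingers hovering over the red ball. The ball is at about (163,132) in the left half and (563,310) in the right half, between the fingers and square to the stem. I descend now.

Call:
step_arm(targets=[1,0,0,0.3,0,0,0,1,0,0,0.6,0,0,0,1,0,0,0.9,0,0,0,1,0,0,0.9,0,0,0])

```text
time: 3.32
tool_pos: [456.0, 254.8, 240.0]
tcp_rot: [3.138, 0.004, -0.304]
contact_force: [-0.4, 0.2, 0.7]
grip_width: 92.1
finger_force: 0.0
```

Call:
step_arm(targets=[1,0,0,0.15,0,0,0,1,0,0,0.3,0,0,0,1,0,0,0.36,0,0,0,1,0,0,0.36,0,0,0])

```text
time: 3.82
tool_pos: [456.7, 256.9, 205.3]
tcp_rot: [3.141, 0.001, -0.302]
contact_force: [0.0, -0.1, -0.7]
grip_width: 91.7
finger_force: 0.0
```

```bash
python3 - <<'E'
from h import *
a,_=cap('scene','scene2')
print(bot.get_obs()['tool_pos'],bot.get_obs()['contact_force'])
cv2.imwrite('pics/c2.png',cv2.resize(a[90:200,270:400],(780,660))[:600])
E
```

```text
[456.94657199 256.9784769  205.7698355 ] [0.5902768  0.15086959 0.11699851]
```

View pics/c2.png

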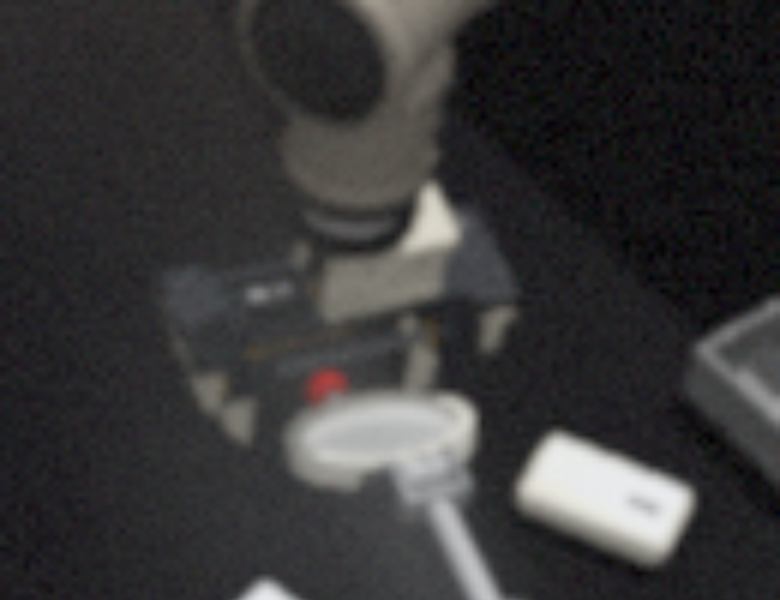

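The ball, at (328,385), sits between the two fingers, with the left tip at (240,420) and the right finger at (420,360). No contact yet. I close now.

Call:
step_arm(targets=[0.5,0,0,0,0,0,0,0.4,0,0,0,0,0,0,0.3,0,0,0,0,0,0,0.2,0,0,0,0,0,0,0.1,0,0,0,0,0,0,0.1,0,0,0,0,0,0,0.1,0,0,0,0,0,0,0.1,0,0,0,0,0,0])

```text
time: 4.88
tool_pos: [456.8, 257.0, 205.7]
tcp_rot: [-3.141, 0.0, -0.302]
contact_force: [-0.1, 1.4, 0.0]
grip_width: 22.3
finger_force: 30.0
```

Call:
step_arm(targets=[0.1,-0.04,0,-0.09,0,0,0,0.1,-0.085,0,-0.174,0,0,0,0.1,-0.12,0,-0.265,0,0,0,0.1,-0.146,0,-0.357,0,0,0,0.1,-0.168,0,-0.45,0,0,0,0.1,-0.183,0,-0.547,0,0,0,0.1,-0.19,0,-0.64,0,0,0,0.1,-0.196,0,-0.74,0,0,0,0.1,-0.196,0,-0.74,0,0,0])

```text
time: 6.0
tool_pos: [438.0, 263.1, 281.0]
tcp_rot: [-3.14, -0.0, -0.302]
contact_force: [-4.8, 0.6, 1.0]
grip_width: 22.5
finger_force: 30.0
```

```bash
python3 - <<'E'
from h import *
a,_=cap('scene','scene3');cap('top','top3'); o=bot.get_obs()
print(o['tool_pos'],o['tcp_rot'],o['contact_force'],o['grip_width'])
import g; g.run('3')
E
```

```text
[437.95905851 263.12328715 280.80360725] [-3.14040676e+00 -2.56753819e-04 -3.02350705e-01] [-5.68798075  1.46219748  0.5249052 ] 22.172823605402037
top foot circ ((690.248779296875, 184.7207794189453), 74.0768814086914) 24.10724527977345
top knob mid [674. 187. 266.] [682. 189. 282.] 266
top ball px nan nan 0 surf [nan nan nan]
top ring slope [ 3.00000e-02 -2.10000e-02  2.63546e+02] tilt 0.036 circ ((527.87939453125, 235.10964965820312), 60.55557632446289) 1339 1459 [523. 234. 274.]
scene foot circ ((693.2630004882812, 186.2015380859375), 73.91671752929688) 23.005433084482547
scene knob mid [675. 189. 266.] [692. 188. 278.] 190
scene ball px 324.2857142857143 135.5 14 surf [443. 263. 279.]
scene ring slope [2.20000e-02 0.00000e+00 2.61949e+02] tilt 0.022 circ ((513.343994140625, 238.70509338378906), 74.90636444091797) 652 766 [518. 240. 273.]
ball [nan nan nan]g.py:11: RuntimeWarning: Mean of empty slice.
  ray=T[:3,:3]@np.array([(u.mean()-c['cx'])/c['fx'],(v.mean()-c['cy'])/c['fy'],1]); print(n,'ball px',u.mean(),v.mean(),len(u),'surf',np.median(W[r],0).round())
  ret = ret.dtype.type(ret / rcount)
  return _methods._mean(a, axis=axis, dtype=dtype,
  ret = um.true_divide(
```

Call:
step_arm(targets=[0.1,0.004,0.073,0,0,0,-0.035,0.1,0.008,0.146,0,0,0,-0.07,0.1,0.016,0.22,0,0,0,-0.105,0.1,0.025,0.29,0,0,0,-0.14,0.1,0.037,0.363,0,0,0,-0.175,0.1,0.05,0.435,0,0,0,-0.21,0.1,0.065,0.505,0,0,0,-0.245,0.1,0.081,0.575,0,0,0,-0.28,0.1,0.081,0.575,0,0,0,-0.28])

```text
time: 7.22
tool_pos: [427.7, 205.2, 280.4]
tcp_rot: [3.141, 0.002, -0.082]
contact_force: [-8.1, 0.1, 0.9]
grip_width: 22.0
finger_force: 30.0
```

```bash
cat > ring.py <<'E'
from m import *
import sys
def ring(s):
  for n in('top','scene'):
    im,d=load(n+s); W=world(n,d); H,S,V=masks(im); z=W[...,2]; X,Y=W[...,0],W[...,1]
    q=(abs(z-278)<14)&(X>430)&(X<600)&(Y>120)&(Y<300)&(S<60); p=W[q]
    # ring's bright rim: fit plane; project bright rim pixels onto z=278 and fit ellipse
    A=np.c_[p[:,:2],np.ones(len(p))]; w=p[:,0]<580
    for _ in range(8): c=np.linalg.lstsq(A[w],p[w,2],rcond=None)[0]; w=abs(A@c-p[:,2])<6
    l,k=N.label(q&(V>60)); b=l==1+np.argmax([ (l==i).sum() for i in range(1,k+1)])
    # open away thin arm and fingers
    m=cv2.morphologyEx((b).astype(np.uint8),cv2.MORPH_OPEN,cv2.getStructuringElement(cv2.MORPH_ELLIPSE,(13,13) if n=='top' else (7,7)))
    pp=W[m>0]; print(n,'slope',c[:2].round(3),'ring circ',cv2.minEnclosingCircle(pp[:,:2].astype(np.float32)),'mean',pp.mean(0).round(1),len(pp))
ring(sys.argv[1])
E
python3 - <<'E'
from h import *
cap('scene','scene4');cap('top','top4'); o=bot.get_obs()
print(o['tool_pos'],o['tcp_rot'],o['contact_force'],o['grip_width'])
E
python3 ring.py 4
```

```text
[427.725557   205.28291578 280.32956229] [ 3.14125099e+00  1.82569404e-03 -8.25956104e-02] [-8.92349767 -0.62889452  0.09717868] 22.2949815691188
top slope [ 0.079 -0.029] ring circ ((514.4008178710938, 194.32077026367188), 51.56660842895508) mean [520.6 185.7 274.2] 964
scene slope [0.04  0.008] ring circ ((530.517333984375, 199.90370178222656), 69.58905029296875) mean [524.2 197.2 273.9] 792
```

Call:
step_arm(targets=[0.1,-0.02,0,-0.02,0,0,0,0.1,-0.03,0,-0.03,0,0,0,0.1,-0.03,0,-0.03,0,0,0,0.1,-0.03,0,-0.03,0,0,0])

```text
time: 7.82
tool_pos: [427.4, 205.6, 283.6]
tcp_rot: [-3.141, -0.004, -0.083]
contact_force: [4.9, -1.3, -2.7]
grip_width: 22.4
finger_force: 30.0
```

Call:
step_arm(targets=[0.4,0,0,0,0,0,0,0.7,0,0,0,0,0,0,1,0,0,0,0,0,0,1,0,0,0,0,0,0,1,0,0,0,0,0,0,1,0,0,0,0,0,0,1,0,0,0,0,0,0])

```text
time: 8.7
tool_pos: [425.8, 205.7, 282.7]
tcp_rot: [3.142, -0.0, -0.083]
contact_force: [0.3, -0.3, -0.7]
grip_width: 87.5
finger_force: 0.0
```

```bash
python3 - <<'E'
from h import *
cap('scene','scene5');cap('top','top5'); o=bot.get_obs()
print(o['tool_pos'],o['tcp_rot'],o['contact_force'],o['grip_width'])
E
python3 ring.py 5
```

```text
[425.76241032 205.65772295 282.66979946] [ 3.14151354e+00 -1.86790385e-05 -8.26436214e-02] [0.86159887 0.48920896 0.03801555] 90.94767748204809
top slope [ 0.045 -0.039] ring circ ((511.69219970703125, 197.4398651123047), 51.77400588989258) mean [517.3 187.3 275.3] 986
scene slope [ 0.031 -0.003] ring circ ((530.3480224609375, 199.38230895996094), 69.96902465820312) mean [523.4 198.  275.1] 780
```

Call:
step_arm(targets=[1,0,0,-0.2,0,0,0,1,0,0,-0.5,0,0,0,1,0,0,-0.9,0,0,0,1,0,0,-0.9,0,0,0])

```text
time: 9.3
tool_pos: [426.7, 206.0, 375.5]
tcp_rot: [-3.139, -0.006, -0.083]
contact_force: [-0.5, -0.4, -0.2]
grip_width: 91.8
finger_force: 0.0
```

Call:
step_arm(targets=[1,0.2,1,0,0,0,-0.792,1,0.2,1,0,0,0,-0.792,1,0.2,1,0,0,0,-0.792,1,0.2,1,0,0,0,-0.792,1,0.2,1,0,0,0,-0.792])

```text
time: 9.93
tool_pos: [437.2, 104.2, 371.8]
tcp_rot: [-3.141, 0.001, 0.538]
contact_force: [0.4, 0.7, -0.5]
grip_width: 91.9
finger_force: 0.0
```

```bash
python3 - <<'E'
from h import *
cap('scene','scene6');cap('top','top6'); o=bot.get_obs()
print(o['tool_pos'],o['tcp_rot'],o['joint_positions'])
E
python3 ring.py 6; python3 g.py 6 2>/dev/null; python3 - <<'E'
from m import *
a,_=load('scene6');b,_=load('top6')
cv2.imwrite('pics/c6.png',np.hstack([cv2.resize(a[110:260,270:400],(390,450)),cv2.resize(b[150:300,120:250],(390,450))]))
E
```

```text
[437.23970913 104.41049486 372.09848606] [-3.14122069e+00  9.68169826e-04  5.37379679e-01] [ 6.36950839e-02  1.29850482e-01  1.47569250e+00 -1.10700541e-04
  1.53708092e+00  1.09711570e+00]
top slope [ 0.11  -0.003] ring circ ((549.41552734375, 200.1975860595703), 22.543594360351562) mean [549.  199.8 275.4] 209
scene slope [0.029 0.005] ring circ ((531.2108764648438, 198.94989013671875), 69.98384857177734) mean [524.8 197.3 275.1] 788
top foot circ ((691.262451171875, 185.29388427734375), 73.79185485839844) 24.186062979095936
top knob mid [674. 185. 267.] [682. 185. 282.] 259
top ball px nan nan 0 surf [nan nan nan]
top ring slope [1.53000e-01 2.00000e-03 1.91647e+02] tilt 0.153 circ ((541.0146484375, 198.05474853515625), 44.47547912597656) 423 456 [549. 198. 277.]
scene foot circ ((694.31591796875, 187.49563598632812), 74.50804138183594) 22.87764915569278
scene knob mid [675. 189. 266.] [692. 185. 278.] 191
scene ball px 307.7037037037037 140.44444444444446 27 surf [429. 203. 280.]
scene ring slope [1.90000e-02 4.00000e-03 2.64088e+02] tilt 0.02 circ ((506.75494384765625, 197.365234375), 74.79400634765625) 663 730 [514. 201. 275.]
ball [nan nan nan]
```

View pics/c6.png

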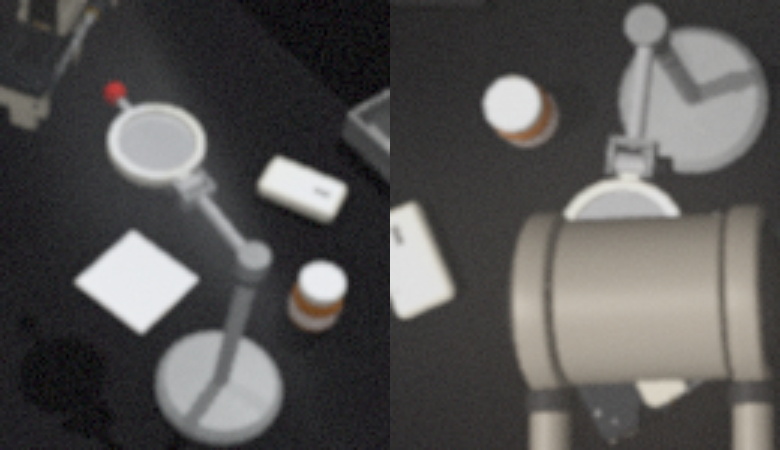

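The magnifier now stands over the tile and level: in the left half, the ring at (157,143) and the ball at (115,92). In the right half the arm hides the lens. On to the tube.

Call:
step_arm(targets=[1,-0.5,1,0,0,0,-0.792,1,-0.5,1,0,0,0,-0.792,1,-0.5,1,0,0,0,-0.792,1,-0.5,1,0,0,0,-0.792])

```text
time: 10.52
tool_pos: [445.9, -8.0, 372.3]
tcp_rot: [-3.141, 0.0, 1.163]
contact_force: [1.1, 0.2, -0.6]
grip_width: 91.9
finger_force: 0.0
```

Call:
step_arm(targets=[1,-1,0.6,0,0,0,-0.792,1,-1,0.6,0,0,0,-0.792,1,-1,0.6,0,0,0,-0.792,1,-1,0.6,0,0,0,-0.792,1,-1,0.6,0,0,0,-0.792])

```text
time: 11.15
tool_pos: [461.1, -122.7, 372.3]
tcp_rot: [-3.141, -0.0, 1.781]
contact_force: [-0.0, 1.1, -0.1]
grip_width: 91.9
finger_force: 0.0
```

Call:
step_arm(targets=[1,-0.9,0.07,0.2,0,0,0,1,-0.9,0.07,0.2,0,0,0])

```text
time: 11.4
tool_pos: [487.4, -210.6, 351.8]
tcp_rot: [-3.141, -0.0, 1.78]
contact_force: [-0.1, -0.2, -1.3]
grip_width: 91.8
finger_force: 0.0
```

Call:
step_arm(targets=[1,-0.9,0.07,0.2,0,0,0,1,-0.9,0.07,0.2,0,0,0])

```text
time: 11.65
tool_pos: [513.1, -297.7, 331.2]
tcp_rot: [-3.14, -0.001, 1.779]
contact_force: [-0.2, -0.3, -0.4]
grip_width: 92.0
finger_force: 0.0
```

Call:
step_arm(targets=[1,-0.9,0.06,0.2,0,0,0,1,-0.9,0.06,0.2,0,0,0,1,-0.9,0.06,0.2,0,0,0,1,-0.9,0.06,0.2,0,0,0])

```text
time: 12.15
tool_pos: [537.9, -381.5, 312.8]
tcp_rot: [3.142, -0.0, 1.783]
contact_force: [-1.0, -0.1, 0.2]
grip_width: 91.8
finger_force: 0.0
```

```bash
python3 - <<'E'
from h import *
a,_=cap('scene','scene7');b,_=cap('top','top7'); o=bot.get_obs()
print(o['tool_pos'],o['tcp_rot'],o['joint_positions'])
from m import *
for n in('scene',):
    im,d=load(n+'7'); W=world(n,d); H,S,V=masks(im); z=W[...,2]
    q=(S<70)&(V>110)&(abs(z-190)<12)&(W[...,0]<620)&(W[...,1]<-50)&(d>0); l,c=N.label(q)
    for i in range(1,c+1):
        p=W[l==i]
        if len(p)>40: print(n,((p.min(0)+p.max(0))/2).round(1),len(p), cv2.minEnclosingCircle(p[p[:,2]>188][:,:2].astype(np.float32)))
cv2.imwrite('pics/c7.png',np.hstack([cv2.resize(a[170:320,110:260],(400,400)),cv2.resize(b[150:300,340:490],(400,400))]))
# kinematics fit
J=np.array([[-1.40199,.342654,1.524924,0,1.27541,-.14602],[.364103,.291629,1.377871,0,1.473805,2.2376],[.063695,.12985,1.475692,0,1.537081,1.0971],o['joint_positions']])
P=np.array([[162.52,-498.86,251.1],[457.1,255.7,330.97],[437.24,104.41,372.1],o['tool_pos']])
from scipy.optimize import least_squares
def fk(x,j):
    L1,L2,h,Lt,d,a=x; r=a+L1*np.sin(j[1])+L2*np.sin(j[1]+j[2]); 
    c,s=np.cos(j[0]),np.sin(j[0]); return np.array([c*r-s*d,s*r+c*d,h-Lt+L1*np.cos(j[1])+L2*np.cos(j[1]+j[2])])
f=least_squares(lambda x:np.concatenate([fk(x,j)-p for j,p in zip(J,P)]+[[(x[5])*.01,(x[3]-200)*1e-3]]),[400,400,300,200,76,0])
print(f.x.round(1),np.abs(f.fun).max())
E
```

```text
[ 537.9316268  -381.2016638   313.65358372] [3.14090516e+00 7.31420078e-04 1.78385415e+00] [-7.32701557e-01  5.72895208e-01  9.84853201e-01  1.29549541e-04
  1.58284884e+00 -9.45758005e-01]
scene [ 501.7 -213.7  188.9] 133 ((502.1092834472656, -213.70643615722656), 20.40312385559082)
scene [ 519.9 -295.8  189.5] 130 ((519.8446655273438, -296.2988586425781), 20.341449737548828)
scene [ 549.3 -379.   188.2] 84 ((543.3687133789062, -378.28387451171875), 18.160911560058594)
[512.4 380.8  78.2 200.   76.3  -8.2] 8.898057811771139
```

View pics/c7.png

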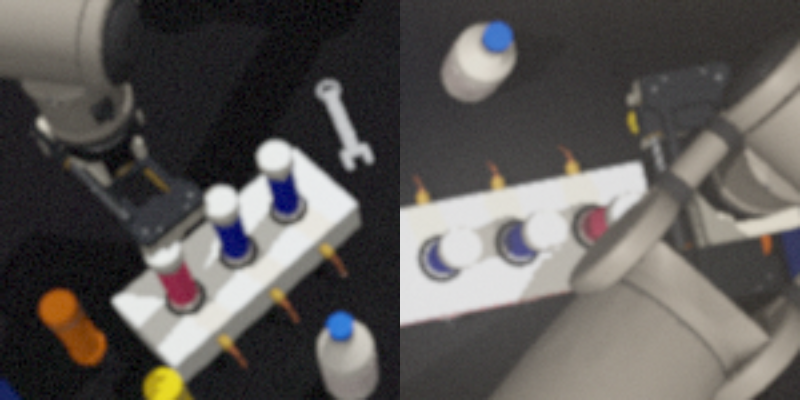

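The crop shows the gripper above the pink tube (pink at (180,285) in the left half), with the fingers across the row. Orange at (70,325) and the blue tubes are clear. I descend and grip.

Call:
step_arm(targets=[1,0,0.0,0.3,0,0,0,1,0,0.0,0.6,0,0,0,1,0,0.0,0.8,0,0,0,1,0,0.0,0.8,0,0,0])

```text
time: 12.75
tool_pos: [537.3, -381.0, 232.0]
tcp_rot: [-3.14, -0.002, 1.784]
contact_force: [0.2, 0.1, 1.9]
grip_width: 91.8
finger_force: 0.0
```

Call:
step_arm(targets=[1,0,0.0,0.2,0,0,0,1,0,0.0,0.4,0,0,0,1,0,0.0,0.6,0,0,0,1,0,0.0,0.68,0,0,0,1,0,0.0,0.68,0,0,0])

```text
time: 13.38
tool_pos: [538.0, -382.4, 165.6]
tcp_rot: [3.141, 0.001, 1.784]
contact_force: [-0.3, -0.2, -0.5]
grip_width: 92.0
finger_force: 0.0
```

Call:
step_arm(targets=[0.7,0,0,0,0,0,0,0.6,0,0,0,0,0,0,0.5,0,0,0,0,0,0,0.4,0,0,0,0,0,0,0.3,0,0,0,0,0,0,0.25,0,0,0,0,0,0,0.25,0,0,0,0,0,0])

```text
time: 14.25
tool_pos: [537.7, -382.4, 164.7]
tcp_rot: [-3.142, 0.0, 1.784]
contact_force: [-0.4, 0.4, -0.3]
grip_width: 39.2
finger_force: 30.0
```

A grip width of 39.2 mm means the pads are on the cap's edge. I open, go 5 mm lower and regrip.

Call:
step_arm(targets=[0.7,0,0,0,0,0,0,0.7,0,0,0,0,0,0,0.7,0,0,0,0,0,0,0.7,0,0,0.05,0,0,0,0.7,0,0,0.05,0,0,0,0.3,0,0,0.05,0,0,0,0.25,0,0,0.05,0,0,0,0.25,0,0,0.05,0,0,0,0.25,0,0,0.05,0,0,0,0.25,0,0,0.05,0,0,0])

```text
time: 15.5
tool_pos: [537.8, -382.5, 159.8]
tcp_rot: [3.141, 0.0, 1.784]
contact_force: [-0.1, 0.4, 0.5]
grip_width: 39.0
finger_force: 30.0
```

Call:
step_arm(targets=[0.7,0,0,0,0,0,0,0.7,0,0,0,0,0,0,0.7,0,0,0,0,0,0,0.7,0,0,0.035,0,0,0,0.7,0,0,0.035,0,0,0,0.3,0,0,0.035,0,0,0,0.25,0,0,0.035,0,0,0,0.25,0,0,0.035,0,0,0,0.25,0,0,0.035,0,0,0,0.25,0,0,0.035,0,0,0])

```text
time: 16.75
tool_pos: [537.8, -382.5, 156.3]
tcp_rot: [3.141, 0.0, 1.783]
contact_force: [-0.5, -0.0, 0.2]
grip_width: 39.0
finger_force: 30.0
```

```bash
python3 - <<'E'
from h import *
a,_=cap('scene','scene8')
cv2.imwrite('pics/c8.png',cv2.resize(a[190:310,110:230],(600,600),interpolation=cv2.INTER_CUBIC))
print(bot.get_obs()['contact_force'])
E
```

```text
[ 0.22125288 -0.49056815  2.02612143]
```

View pics/c8.png

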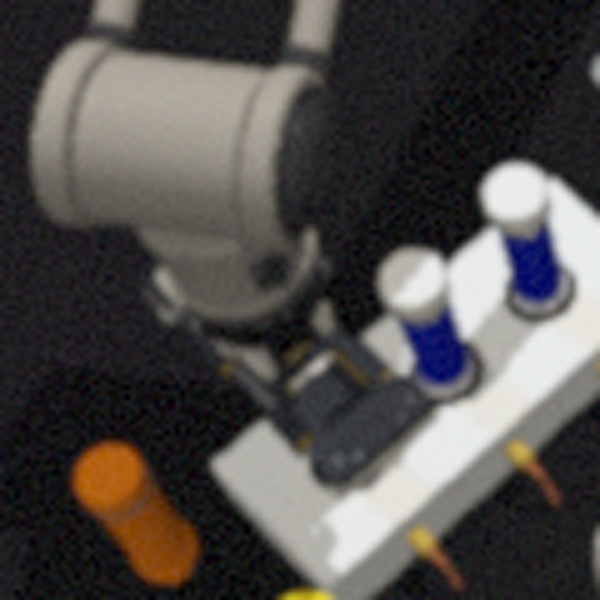

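The gripper is around the pink tube with the blue tubes untouched; the tube itself is hidden behind the gripper body at (370,420). I lift and check.

Call:
step_arm(targets=[0.25,0,0,-0.1,0,0,0,0.25,0,0,-0.2,0,0,0,0.25,0,0,-0.35,0,0,0,0.25,0,0,-0.5,0,0,0,0.25,0,0,-0.75,0,0,0,0.25,0,0,-1,0,0,0,0.25,0,0,-1,0,0,0,0.25,0,0,-1,0,0,0])

```text
time: 17.8
tool_pos: [537.4, -382.2, 255.5]
tcp_rot: [-3.141, -0.001, 1.784]
contact_force: [-0.3, -0.7, -2.1]
grip_width: 38.8
finger_force: 30.0
```

```bash
python3 - <<'E'
from m import *
cap('scene','scene9');cap('top','top9'); o=bot.get_obs(); print(o['tool_pos'],o['tcp_rot'],o['joint_positions'])
for n in('scene','top'):
    im,d=load(n+'9'); W=world(n,d); H,S,V=masks(im)
    q=(H>160)&(H<179)&(S>80)&(V>50)&(W[...,2]>50); p=W[q]; print(n,len(p),np.median(p,0),p.min(0),p.max(0))
    b=(H>110)&(H<125)&(S>150)&(V>60)&(W[...,2]>80)&(W[...,2]<170)&(W[...,1]<-150)&(W[...,0]<600); l,c=N.label(b)
    for i in range(1,c+1):
        if (l==i).sum()>25: print(' blue',np.median(W[l==i],0))
E
```

```text
[ 537.29287671 -382.08700645  254.83061669] [-3.14016804e+00 -1.93908362e-03  1.78342391e+00] [-7.34290373e-01  5.97400050e-01  1.09853680e+00 -2.36365386e-05
  1.44806185e+00 -9.46916411e-01]
scene 3 [435.02455502 197.66805055 272.7239121 ] [427.93072136 196.14007095 265.22025868] [436.25956099 199.06088581 277.00017261]
 blue [ 517.00635925 -218.824143    125.27354041]
 blue [ 535.69281338 -299.19524072  121.20805345]
 blue [ 529.53997956 -899.00433094  117.48607804]
top 19 [ 543.40307822 -364.44049419  206.92354409] [ 420.54205304 -367.60637739  180.60934714] [548.10499467 194.66033034 270.37299082]
```

Call:
step_arm(targets=[0.25,0,-0.3,-0.4,0,0,0,0.25,0,-0.6,-0.8,0,0,0,0.25,0,-0.8,-0.8,0,0,0,0.25,0,-0.8,-0.8,0,0,0])

```text
time: 18.4
tool_pos: [458.4, -399.6, 336.0]
tcp_rot: [-3.141, -0.001, 1.782]
contact_force: [1.0, 0.9, -2.2]
grip_width: 39.1
finger_force: 30.0
```

Call:
step_arm(targets=[0.25,0.35,-0.1,0,0,0,0,0.25,0.7,-0.2,0,0,0,0,0.25,1,-0.3,0,0,0,0])

```text
time: 18.77
tool_pos: [409.1, -306.3, 334.9]
tcp_rot: [-3.141, -0.002, 1.784]
contact_force: [0.7, -0.3, -1.6]
grip_width: 39.2
finger_force: 30.0
```

Call:
step_arm(targets=[0.25,0.35,0,0,0,0,0,0.25,0.7,0,0,0,0,0,0.25,1,0,0,0,0,0])

```text
time: 19.15
tool_pos: [388.0, -208.4, 335.2]
tcp_rot: [-3.141, -0.002, 1.784]
contact_force: [0.4, 0.6, -2.1]
grip_width: 39.0
finger_force: 30.0
```

Call:
step_arm(targets=[0.25,0.35,0.13,0,0,0,0.2,0.25,0.7,0.26,0,0,0,0.4,0.25,1,0.4,0,0,0,0.6,0.25,1,0.4,0,0,0,0.8,0.25,1,0.4,0,0,0,0.8])

```text
time: 19.77
tool_pos: [406.2, -103.1, 335.4]
tcp_rot: [-3.14, -0.0, 1.158]
contact_force: [-0.4, 0.5, -1.8]
grip_width: 39.1
finger_force: 30.0
```

```bash
python3 - <<'E'
from h import *
o=bot.get_obs(); print(o['tool_pos'],o['tcp_rot'],o['joint_positions'],o['grip_width'])
E
```

```text
[ 406.2498217  -103.13055452  335.42420809] [-3.13991427e+00 -1.76389406e-04  1.15818734e+00] [-4.32015110e-01  8.53103186e-02  1.62477869e+00  1.45159263e-04
  1.43318515e+00 -1.94263071e-02] 39.13952453301139
```

Now the lean about tool y.

Call:
step_arm(targets=[0.25,0,0,0,0,0.15,0,0.25,0,0,0,0,0.3,0,0.25,0,0,0,0,0.5,0,0.25,0,0,0,0,0.7,0,0.25,0,0,0,0,0.9,0,0.25,0,0,0,0,1,0,0.25,0,0,0,0,1,0,0.25,0,0,0,0,1,0])

```text
time: 20.78
tool_pos: [406.1, -104.2, 336.2]
tcp_rot: [3.14, -0.783, 1.157]
contact_force: [-0.2, -0.7, -0.8]
grip_width: 39.1
finger_force: 30.0
```

```bash
python3 - <<'E'
from h import *
o=bot.get_obs(); print(o['tool_pos'],o['tcp_rot'],o['joint_positions'],o['grip_width'])
M=R.from_euler('xyz',o['tcp_rot']).as_matrix(); print(M.round(3))
a,_=cap('scene','scene10');b,_=cap('top','top10'); 
cv2.imwrite('pics/c10.png',np.hstack([cv2.resize(a[60:260,160:360],(400,400)),cv2.resize(b[180:380,180:380],(400,400))]))
E
```

```text
[ 406.07765685 -104.17965514  336.18175865] [ 3.13993996 -0.78346743  1.15729585] [-0.9142728   0.17940139  1.75113693  0.67033243  1.63722218 -0.6041496 ] 39.109999006003235
[[ 0.285  0.915  0.285]
 [ 0.649 -0.403  0.646]
 [ 0.706  0.001 -0.708]]
```

View pics/c10.png

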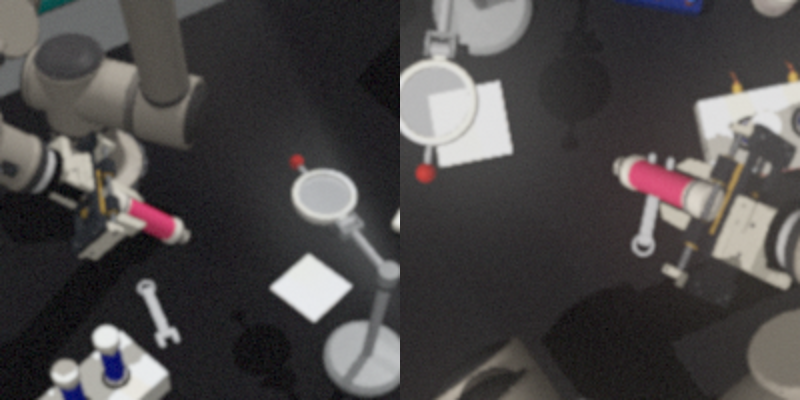

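The crop shows the pink tube in the fingers, leaning along the tool axis. The foot is at (185,238) in the left half and (622,168) in the right half; the lens is in clear view. I measure both.

```bash
python3 ring.py 10; python3 - <<'E'
from m import *
o=bot.get_obs(); M=R.from_euler('xyz',o['tcp_rot']).as_matrix(); t=o['tool_pos']
im,d=load('top10'); W=world('top',d); H,S,V=masks(im)
l,_=N.label((W[...,2]>180)&(np.linalg.norm((W-t)-((W-t)@M[:,2])[...,None]*M[:,2],axis=-1)<45)&((W-t)@M[:,2]>35)&((W-t)@M[:,2]<150)&(d>0))
i=1+np.argmax([(l==k).sum() for k in range(1,l.max()+1)]); p=(W[l==i]-t)@M
print('tool-frame pts',len(p),'zmax',np.percentile(p[:,2],[95,99,100]))
for a in range(35,130,10):
    q=p[(p[:,2]>=a)&(p[:,2]<a+10)]
    if len(q): print(a,q.mean(0).round(1),np.ptp(q[:,1]).round(1), np.percentile(q[:,0],[5,95]).round(1))
# ball and arm azimuth, lens
z=W[...,2]; X,Y=W[...,0],W[...,1]
r=((H<6)|(H>174))&(S>120)&(V>70)&(z>240)&(X<470)&(Y>150); print('ball',np.median(W[r],0),r.sum())
q=(abs(z-278)<14)&(X>430)&(X<580)&(Y>120)&(Y<300)&(S<60)
c=bot.camera_info('top');T=np.linalg.inv(c['camera_from_world'])
w=((V>170)&(S<60)&q).astype(np.uint8); v,u=np.nonzero(w)
g=cv2.fitEllipse(np.c_[u,v].astype(np.float32)); h=cv2.minEnclosingCircle(np.c_[u,v].astype(np.float32)); print(g,h)
for (u0,v0) in (g[0],h[0]):
    ray=T[:3,:3]@[(u0-c['cx'])/c['fx'],(v0-c['cy'])/c['fy'],1]; print('lens',(T[:3,3]+ray*(278-T[2,3])/ray[2]).round(1))
E
```

```text
top slope [0.034 0.003] ring circ ((513.31298828125, 198.33489990234375), 52.729488372802734) mean [513.  197.1 275.3] 1342
scene slope [ 0.033 -0.004] ring circ ((531.30908203125, 205.57131958007812), 72.74857330322266) mean [524.9 197.8 275. ] 798
tool-frame pts 324 zmax [108.72966874 113.95938886 116.98908451]
35 [15.1  0.2 40. ] 34.8 [ 6.8 20.4]
45 [14.9  1.6 49.9] 35.4 [ 6.3 20. ]
55 [14.8  0.5 59. ] 34.2 [ 6.9 19.9]
65 [13.8  0.1 69.4] 34.6 [ 5.2 18.4]
75 [13.3  1.5 80.3] 38.2 [ 2.6 19.1]
85 [15.6  1.6 89.2] 38.3 [ 7.  20.9]
95 [  9.9  -1.1 104. ] 14.9 [ 7.6 12.4]
105 [  9.2   1.6 109.7] 23.6 [ 3.8 13.4]
115 [  7.8   8.  116.4] 3.4 [6.5 9. ]
ball [426.89313854 203.99901523 281.42772046] 60
((197.38296508789062, 230.21038818359375), (34.3740234375, 39.92645263671875), 7.531369209289551) ((197.0, 231.5), 28.77943229675293)
lens [513.3 197.1 278. ]
lens [510.1 197.8 278. ]
```

Call:
step_arm(targets=[0.25,-0.015,-0.06,0.35,0,0,0,0.25,-0.032,-0.123,0.7,0,0,0,0.25,-0.032,-0.123,0.7,0,0,0])

```text
time: 21.25
tool_pos: [413.1, -53.8, 283.9]
tcp_rot: [-3.139, -0.786, 1.157]
contact_force: [0.1, 0.0, -1.8]
grip_width: 39.1
finger_force: 30.0
```

Call:
step_arm(targets=[0.25,-0.015,-0.06,0.35,0,0,0,0.25,-0.032,-0.123,0.7,0,0,0,0.25,-0.032,-0.123,0.7,0,0,0,0.25,-0.032,-0.123,0.7,0,0,0])

```text
time: 21.75
tool_pos: [422.5, -8.8, 233.9]
tcp_rot: [3.137, -0.785, 1.158]
contact_force: [0.7, 1.4, -2.4]
grip_width: 39.1
finger_force: 30.0
```

Call:
step_arm(targets=[0.25,0.15,0,0.15,0,0,0,0.25,0.3,0,0.3,0,0,0,0.25,0.45,0,0.45,0,0,0,0.25,0.53,0,0.53,0,0,0,0.25,0.53,0,0.53,0,0,0])

```text
time: 22.38
tool_pos: [452.2, 60.7, 233.3]
tcp_rot: [3.139, -0.785, 1.158]
contact_force: [-0.0, -0.2, -2.2]
grip_width: 38.9
finger_force: 30.0
```

```bash
python3 - <<'E'
from h import *
o=bot.get_obs(); print(o['tool_pos'],o['tcp_rot'],o['joint_positions'],o['grip_width'])
M=R.from_euler('xyz',o['tcp_rot']).as_matrix(); s=o['tool_pos']+107*M[:,2]
print('seal',s,'need in tool',(M.T@(np.array([512.5,198,157])-s)).round(1))
E
```

```text
[452.20702289  60.72045384 233.25824476] [ 3.13914875 -0.78507943  1.15777744] [-0.53325166  0.23283232  2.01808022  0.86219509  1.18014164 -0.58488606] 38.92341667027432
seal [482.80505416 129.89158589 157.57393349] need in tool [52.1 -0.3 52.9]
```

Call:
step_arm(targets=[0.25,0.1,0,0.1,0,0,0,0.25,0.2,0,0.2,0,0,0,0.25,0.3,0,0.3,0,0,0,0.25,0.4,0,0.4,0,0,0,0.25,0.48,0,0.48,0,0,0,0.25,0.52,0,0.53,0,0,0,0.25,0.52,0,0.53,0,0,0,0.25,0.52,0,0.53,0,0,0])

```text
time: 23.38
tool_pos: [481.8, 128.7, 231.9]
tcp_rot: [-3.142, -0.785, 1.155]
contact_force: [-0.5, 0.8, -1.9]
grip_width: 39.0
finger_force: 30.0
```

```bash
python3 - <<'E'
from h import *
a,_=cap('scene','scene11');b,_=cap('top','top11')
o=bot.get_obs(); print(o['tool_pos'],o['contact_force'],o['joint_positions'])
M=R.from_euler('xyz',o['tcp_rot']).as_matrix(); print('seal',o['tool_pos']+107*M[:,2])
cv2.imwrite('pics/c11.png',np.hstack([cv2.resize(a[80:230,230:380],(400,400)),cv2.resize(b[160:310,140:290],(400,400))]))
E
python3 ring.py 11
```

```text
[481.85705989 128.53696418 231.93484565] [-0.69459465 -0.42427223 -1.38984146] [-0.34285483  0.25569295  1.9897955   0.93543459  1.06756782 -0.47572386]
seal [512.44313668 197.7249083  156.26107017]
top slope [0.032 0.007] ring circ ((512.0027465820312, 197.77383422851562), 52.21053695678711) mean [508.5 195.9 275.4] 1250
scene slope [ 0.027 -0.002] ring circ ((530.1886596679688, 201.24560546875), 69.60628509521484) mean [526.  196.9 274.9] 774
```

View pics/c11.png

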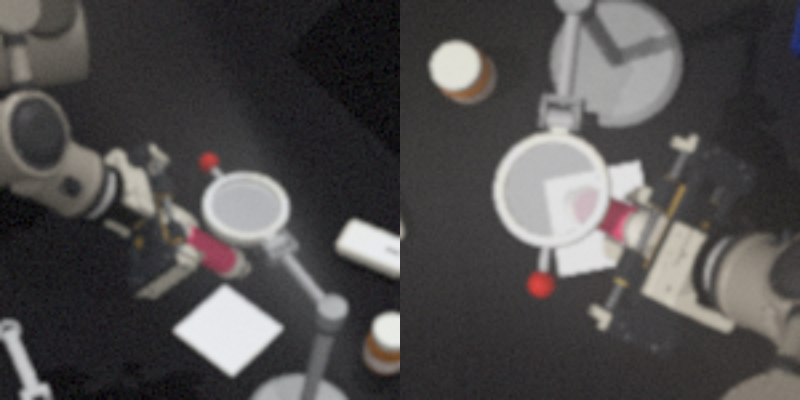

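The tube foot shows through the lens at about (580,205) in the right half, and the magnifier has not moved. Seal at (512,198,156), the fingers are clear and there is no contact force beyond the tube's weight. Handing in.

```bash
python3 -c "
from plant import bot
print(bot.close_job())"
```

```text
the job is handed in; nothing more can be done
None
```

The job is handed in, but the hand-in call gave no verdict: by my measurements the lens is over the tile and level, and the pink tube is held at about 45° with its seal under the lens centre, about 11 cm below it and clear of everything else.

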